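# Tong-feed the bay that has no carrot left

## Robot

A 6-joint arm with a two-finger parallel gripper is mounted at the origin on the work surface. World frame = base frame: x ahead of the robot, y to its left, z up, the work surface at z = 0. Lengths are in m, angles in degrees, forces in N, time in s.
With the tool pointing down it reaches from about 0.4 to 0.825 m from the base axis. Payload 7 kg.
Tool frame: the origin (TCP) lies on the centre line of the jaws, within the pads' length; the fingertips stand 19 mm ahead of it and the grasp point (between the pads) is the TCP (r.tip_extent is the distance from the TCP to the fingertips, in m); z points along the fingers, y is the line along which they close (so a half turn about z gives the same grasp; the last joint's range is limited). The gripper opens to 88 mm and grips with 3 to 60 N. Pads are 19 mm wide; open, the fingers measure 130 mm over their backs; the gripper's body (78 mm by 193 mm) begins 47 mm behind the grasp point.
Start: joints at [-54.941, 20.546, 0.682, 0, -70.136, -16.507], TCP at [0.215, -0.64, 0.246] pointing down, gripper open.
Joint ranges: [-176.03, 176.03], [-82.01, 121.73], [-58.28, 71.71], [-173.87, 95.51], [-174.79, -0.11], [-173.66, 173.66]. Speed limits (degrees/s): [136.94, 136.94, 172.46, 180, 180, 180].

## Interface

Orientations are given as [roll, pitch, yaw] about the fixed x, y, z axes, in that order (R = Rz(yaw) Ry(pitch) Rx(roll)).
In Python, from plant import r gives the robot as it stands. The module is installed in compiled form; this text tells all that it offers.
- The arm moves only by the tool jog_arm, never from a script. Its argument "deltas" is a list that holds one entry, the list of rows, each a list of 5 numbers: the opening, from -1 (shut) to 1 (fully open), then the shift along the world's x, y, z in cm, then the turn about the world's z in rad. In form: [[[claw, dx, dy, dz, turn], ...]]. A call has 1 to 8 rows; each row shifts and turns the commanded pose from where the row before left it; what a row does not reach is not made up. A row lasts 1/8 s, in which the tool goes at most 62.5 mm and 10.7 degrees, less where a joint would pass 70% of its speed; a pose out of reach is approached as far as the arm can. A call with a gripper value outside its range is refused whole. The fingers move at their own pace and stop on an object; "force" is the grip in N (left out, the last holds). Time passes only in rows, so rows that do not move let the fingers close. It gives the time, the measured TCP pose, the force, the opening and the grip force at its end, in the units of the state.
- r.get_state(): the state, without advancing time (a new reading comes with each control period).
- r.capture(name): name is "scene" or "top" or "wrist"; returns the picture (400x640x3 uint8, blue, green, red); there is no depth.
- r.camera_info(name): a dict with "fx", "fy", "cx", "cy" (pixels), "view" (4x4, takes a point from world to camera coordinates). Camera axes: x right, y up, looking along -z (the intrinsics and any distortion apply to the point x, -y, -z); pixel columns grow to the right and rows downward; lengths in m; the calibration is good to about 2 mm. A picture is of the moment at which its call begins: read the wrist's pose just before it. camera_info takes no time and is no camera call; for the wrist camera it gives the pose at the moment of the call.
- r.close_job(): hands the job in; it is judged then, once.
The state is a dict: "time_s": time; "joints": joint angles; "qd": joint speeds; "joint_torque": joint torques, N m; "tcp_pos": TCP position; "eef_rot": TCP orientation; "contact_force": force on the tool from outside, world axes, zero at the start; "moment": the same for the moment, N m; "gripper_width": finger opening in m; "gripper_force": force on a finger pad.
Only numpy, scipy, OpenCV 4.12 (cv2) and the standard library are available. Lean on these libraries where they do the work, as an engineer would, in place of code of your own. Each camera call takes 0.05 s, during which the arm holds its last target. There are 200 camera calls.

## Task

One bay of the glass tank still has an uneaten piece of carrot lying in it; the other bay has none (the grey pebble is not food). Take the tongs out of their stand, pick up the fresh carrot chunk from the dish on the turntable with them, and offer it in the bay that has no carrot: finish while holding, the tongs still in the gripper and the chunk kept still between their jaws a few centimetres above the middle of that bay's dark slate, wholly below the tank's rim, neither it nor the tongs touching the tank. Handle the carrot with the tongs only, and leave the other things and the raised flap as they are.

Things in the scene. Friction and masses are not known exactly. Their poses are not given: they have to be found in the camera images.
- tongs: Sprung top-hinged kitchen tongs, steel with two teal grips, 159 mm long, 80 g, upright in the stand, jaws down. Origin: grip point on the centre line between the grips, 43 mm below the head's top, 116 mm above the tips; z up to the head; they close along y. Grips: outer faces 38 mm apart (open), 18 mm wide (x), from 22 mm below to 22 mm above the origin
- stand: Fixed steel stand of the tongs, an open-topped upright pocket 32 mm (x) by 92 mm (y), 85 mm high, on a 50 x 105 mm foot. Origin: centre of the underside. The pocket's floor is 15 mm up, the inside 26 x 86 mm; the tongs stand in it with their y along the pocket's y
- turntable: Round white plastic turntable, 300 mm across, stiff to turn about its upright axis. Origin: centre of the underside on the table; its top is 26 mm up, with a rim to 32 mm
- dish: Loose white ceramic dish on the turntable, 110 mm across the rim, 18 mm high, inner floor 5 mm up and 86 mm across. Origin: centre of the underside
- chunk_center (a point): Centre of the fresh carrot chunk, a bright orange upright cylinder 26 mm across and 26 mm tall, 15 g, standing on the floor of the dish
- leftover_center (a point): Centre of the uneaten piece of carrot, a dull brown-orange upright cylinder 24 mm across and 18 mm tall, loose on the sand in one of the tank's two bays
- pebble: Loose grey pebble, 26 mm across and 17 mm tall, on the sand in the other bay. Origin: centre of the underside
- tank: Fixed low glass tank, 300 (x) by 190 (y) mm, 100 mm high, walls 4 mm. Origin: centre of the underside. A divider at x = 0, up to 75 mm, makes two bays: near (x below 0) and far (x above 0). Sand up to 20 mm; each bay has a slate by the +y wall and a coconut hide 72 mm wide, 38 mm high in the outer corner by the -y wall
- slate_near (a point): Centre of the top of the dark slate (70 mm along the tank's x, 60 mm along y) in the tank's near bay (tank x below 0), 26 mm above the table, 74 mm below the tank's rim; the tank's inner walls are 46 mm away (+y) and 73 mm away (each way along x)
- slate_far (a point): The same for the slate in the far bay (tank x above 0)
- flap (a joint): Angle of the clear acrylic flap (296 x 186 mm) hinged on the tank's -y rim: 0 shut, 1.57 upright; it starts raised past upright, leaning outwards, its edge about 280 mm above the table, and stays where it is left
- canister: Squat green flip-top canister on the turntable, 75 mm across, 58 mm high. Origin: centre of the underside
- spoon: Stainless spoon lying on the turntable, 145 mm long along its y. Origin: near its middle, underside
- pipette: Clear plastic pipette lying on the turntable, 138 mm long along its y, bulb to +y. Origin: middle, underside
- chunk: The same fresh carrot chunk; origin: centre of its underside
- flap_edge (a point): Middle of the flap's free edge, 186 mm from the hinge line
- tongs_tips (a point): Point on the tongs' centre line level with the tips, 116 mm below their origin. Two jaw pads, each 20 mm wide (x), 24 mm tall, 3 mm thick, reach up from the tips; open, they measure about 66 mm outside along y, and are parallel when 26 mm apart
- tongs_arm_l (a joint): Closing angle of each tong arm (both move alike), 0 open to 0.2 shut. Grips 38 mm apart: jaw gap 57 mm, spring 2 N on each finger; 34 mm: 41 mm, 4 N; 30.3 mm: 26 mm, 6 N; 25 mm: shut. Partly squeezed they can be carried

How it is judged:
By the outcome, as a careful person would: the job done as asked, in the order asked, and still so for the second after the job is handed in, while the arm keeps its last pose, push and grip.
It also fails if it takes over 45 s, if anything falls off the work surface, if the arm or the gripper's body presses on something with over 40 N, if the wrist force passes 120 N, or if a joint passes its speed limit or range.

## Working session

There is one attempt and no reset: what is moved stays moved. The work goes in short steps, Python scripts to look and compute and a tool call to move; the robot and the scene stay as the last step left them, time stands still between calls to the robot, and variables do not carry over. Pictures are saved under pics/ and viewed, at most 10 in all, crops included, and the job is handed in when it is done.

Besides the shell and the picture viewer there is one more tool, called after ">>>" by a JSON object that holds its "api" and its "payload", one argument or row to a line. jog_arm: Moves the arm, as the interface text tells. Its arguments: {"type":"object","properties":{"deltas":{"type":"array"},"force":{"type":"number"}},"required":["deltas"]}

```bash
mkdir -p pics; python3 - <<'E'
from plant import r
import cv2,numpy as np
s=r.get_state();print(s['time_s'],s['tcp_pos'],s['eef_rot'],s['gripper_width'])
for n in("scene","top","wrist"):
    i=r.camera_info(n);print(n,{k:(np.round(v,4).tolist() if k=='view' else v) for k,v in i.items()})
    cv2.imwrite(f"pics/{n}0.png",r.capture(n))
E
```

```text
0.0 [ 0.21458842 -0.63951573  0.24465454] [ 1.79909136e+02 -8.22608466e-03 -1.61456225e+02] 0.0874734838212053
scene {'fx': 462.01983801846296, 'fy': 462.01983801846296, 'cx': 311.95265199342134, 'cy': 200.1555189976454, 'view': [[0.5044, 0.8633, 0.0175, -0.279], [-0.5632, 0.3136, 0.7645, 0.2061], [0.6545, -0.3955, 0.6444, -1.4355], [0.0, 0.0, 0.0, 1.0]]}
top {'fx': 462.1077978642585, 'fy': 462.1077978642585, 'cx': 319.9670637584867, 'cy': 196.8165073797153, 'view': [[0.0235, -0.9996, 0.0156, -0.0292], [0.9937, 0.0251, 0.1089, -0.5559], [-0.1093, 0.0129, 0.9939, -1.0555], [0.0, 0.0, 0.0, 1.0]]}
wrist {'fx': 356.90339505836823, 'fy': 356.90339505836823, 'cx': 314.4498708146071, 'cy': 198.75035997847917, 'view': [[-0.3185, 0.9479, 0.0017, 0.6738], [-0.9042, -0.3033, -0.3008, 0.0373], [-0.2846, -0.0974, 0.9537, -0.3921], [0.0, 0.0, 0.0, 1.0]]}
```

View pics/top0.png

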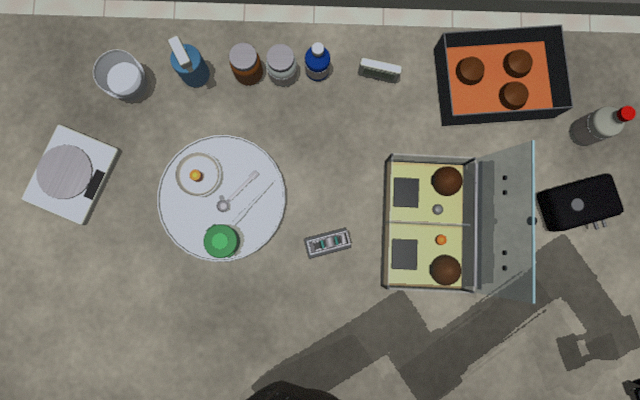

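View pics/scene0.png

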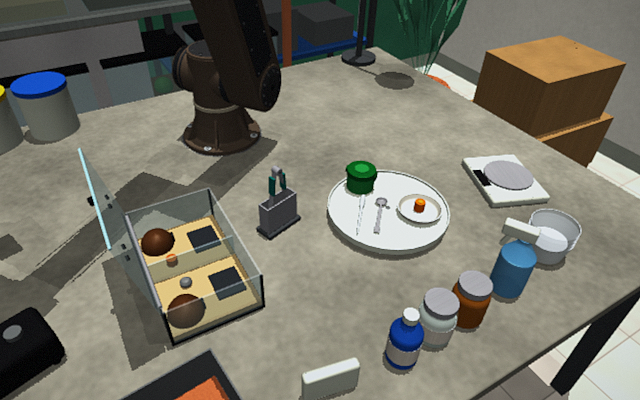

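The top view shows the leftover carrot at (441,239), in the near bay, and the pebble at (437,209), in the far bay. The target is therefore the far slate, about (406,192). The chunk is at (196,175) and the tongs in their stand at (328,242). In the scene view the tongs are at (278,185) and the chunk at (420,205).

```bash
cat > h.py <<'E'
import numpy as np,cv2
from plant import r
def ray(n,u,v,i=None):
    i=i or r.camera_info(n);V=np.array(i['view']);R=V[:3,:3]
    return -R.T@V[:3,3],R.T@np.array([(u-i['cx'])/i['fx'],-(v-i['cy'])/i['fy'],-1.])
def atz(n,u,v,z,i=None):
    c,d=ray(n,u,v,i);return c+d*(z-c[2])/d[2]
def proj(n,p,i=None):
    i=i or r.camera_info(n);V=np.array(i['view']);q=V[:3,:3]@np.array(p)+V[:3,3]
    return np.array([i['cx']+i['fx']*q[0]/-q[2],i['cy']-i['fy']*q[1]/-q[2]])
def tri(obs):
    A=np.zeros((3,3));b=np.zeros(3);L=[]
    for n,u,v in obs:
        c,d=ray(n,u,v);d/=np.linalg.norm(d);P=np.eye(3)-np.outer(d,d);A+=P;b+=P@c
    x=np.linalg.solve(A,b);return x,[np.round(proj(n,x)-[u,v],1).tolist() for n,u,v in obs]
def blobs(img,lo,hi,box,amin=8):
    x0,y0,x1,y1=box;m=cv2.inRange(cv2.cvtColor(img,cv2.COLOR_BGR2HSV)[y0:y1,x0:x1],lo,hi)
    n,_,st,c=cv2.connectedComponentsWithStats(m)
    return [(c[k]+[x0,y0],st[k]) for k in range(1,n) if st[k][4]>=amin]
E
python3 - <<'E'
from h import *
t=cv2.imread('pics/top0.png');s=cv2.imread('pics/scene0.png')
for nm,im,b in(('top ch',t,(180,160,215,190)),('sc ch',s,(400,190,440,220)),):
    print(nm,blobs(im,(5,130,120),(22,255,255),b))
for nm,im,b in(('top tongs',t,(300,220,360,265)),('sc tongs',s,(250,160,310,245))):
    print(nm,blobs(im,(75,60,30),(100,255,255),b))
print('slates dark top',blobs(t,(0,0,0),(180,255,90),(388,160,430,285),100))
a=cv2.resize(t[215:270,295:365],None,fx=7,fy=7,interpolation=cv2.INTER_CUBIC)
b=cv2.resize(t[145:300,375:490],None,fx=3.2,fy=3.2,interpolation=cv2.INTER_CUBIC)[:385]
b=cv2.resize(t[145:300,375:490],(286,385),interpolation=cv2.INTER_CUBIC)
o=np.hstack([a,b]);print(o.shape);cv2.imwrite('pics/c1.png',o)
E
```

```text
top ch [(array([194.98412698, 174.58730159]), array([10, 10, 11, 10, 63], dtype=int32))]
sc ch [(array([419.86792453, 201.88679245]), array([15,  9, 10,  7, 53], dtype=int32))]
top tongs [(array([335.85714286, 240.14285714]), array([34, 16,  5,  9, 28], dtype=int32)), (array([322. , 243.5]), array([20, 20,  5,  8, 26], dtype=int32))]
sc tongs [(array([282.875, 173.125]), array([32, 12,  3,  3,  8], dtype=int32)), (array([271.36893204, 185.69902913]), array([ 19,  16,   7,  21, 103], dtype=int32)), (array([282.95348837, 183.93023256]), array([30, 16,  6, 14, 43], dtype=int32))]
slates dark top [(array([405.59537572, 192.16184971]), array([  5,  18,  26,  30, 692], dtype=int32)), (array([404.11373093, 254.00970874]), array([  4,  79,  25,  31, 721], dtype=int32))]
(385, 776, 3)
```

View pics/c1.png

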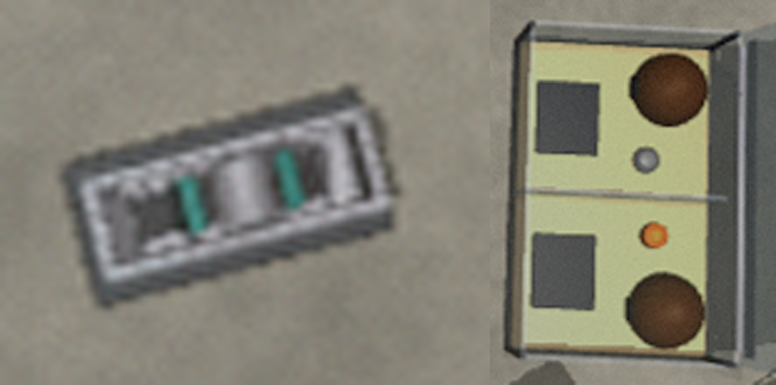

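The crop shows the grips at crop (193,203) and (290,178), with the stand rim around them and the tongs near the centre of the pocket. In the tank, the far slate (top) is clear, with the pebble beside it. The near bay holds the orange piece.

```bash
python3 - <<'E'
from h import *
f=lambda x,y:(295+(x+.5)/7-.5,215+(y+.5)/7-.5)
c=[atz('top',*f(*p),.085) for p in((80,180),(350,108),(388,198),(105,278))]
c=np.array(c);print('stand ctr',c.mean(0),'sides',np.linalg.norm(c-np.roll(c,-1,0),axis=1),'yaw of y axis',np.degrees(np.arctan2(*((c[0]+c[3]-c[1]-c[2])[[1,0]]))))
g=[atz('top',322.1,243.6,.145),atz('top',335.9,240.2,.145)]
print('grips',g,np.mean(g,0),np.linalg.norm(g[0]-g[1]),np.degrees(np.arctan2(*((g[0]-g[1])[[1,0]]))))
g=[atz('top',*f(193,203),.149),atz('top',*f(290,178),.149)];print(np.mean(g,0),np.linalg.norm(g[0]-g[1]),np.degrees(np.arctan2(*((g[0]-g[1])[[1,0]]))))
print('tri grips',tri([('top',322.1,243.6),('scene',271.4,185.7)]),tri([('top',335.9,240.2),('scene',283,184)]))
ct=atz('top',195,174.6,.056);print('chunk',ct,'tri',tri([('top',195,174.6),('scene',419.9,201.9)]))
for p in((405.6,192.16),(404.1,254)):print('slate',atz('top',*p,.026))
k=lambda x,y:(375+(x-490)*115/286,145+y*155/385)
for p in((537,82),(599,84),(596,156),(536,152)):print('slate far cor',atz('top',*k(*p),.026))
for p in((530,23),(740,35),(738,360),(513,352)):print('rim',atz('top',*k(*p),.1))
E
```

```text
stand ctr [ 0.45088393 -0.03411832  0.085     ] sides [0.08834768 0.03072709 0.09270835 0.03169579] yaw of y axis 106.64359376697908
grips [array([ 0.44620092, -0.02092616,  0.145     ]), array([ 0.45391727, -0.0494775 ,  0.145     ])] [ 0.45005909 -0.03520183  0.145     ] 0.029575677013605063 105.12358568544337
[ 0.45024747 -0.03520597  0.149     ] 0.029655759055229425 105.73239782033907
tri grips (array([ 0.44161422, -0.03185636,  0.11263863]), [[4.7, 2.4], [5.0, -0.1]]) (array([ 0.4602463 , -0.03858824,  0.13285051]), [[-5.4, -3.0], [-5.8, -0.1]])
chunk [0.5977408  0.27288157 0.056     ] tri (array([0.598533  , 0.27415991, 0.05318304]), [[-0.2, -0.2], [-0.3, 0.0]])
slate [ 0.573168   -0.21836851  0.026     ]
slate [ 0.42760891 -0.21533251  0.026     ]
slate far cor [ 0.60633103 -0.19037029  0.026     ]
slate far cor [ 0.60593331 -0.24981182  0.026     ]
slate far cor [ 0.53666746 -0.24696322  0.026     ]
slate far cor [ 0.53906318 -0.18982541  0.026     ]
rim [ 0.64812526 -0.17088119  0.1       ]
rim [ 0.64221117 -0.35974538  0.1       ]
rim [ 0.35472146 -0.35416565  0.1       ]
rim [ 0.35722587 -0.15804869  0.1       ]
```

Everything matches the given sizes: chunk at (0.598, 0.273), tongs at (0.4505, -0.035) with their y-axis at 106°, and far slate at (0.573, -0.218). I'll raise the arm to clear the flap, then move across to the tongs.

>>> {"api": "jog_arm", "payload": {
  "deltas": [
    [[1,0,0,5,0],[1,0,0,5,0],[1,0,0,4,0],[1,2,5,0,0],[1,2,5,0,0],[1,2,5,0,0],[1,2,5,0,0],[1,2,5,0,0]]
  ],
  "force": 20
}}

```text
time_s: 1.15
tcp_pos: [0.3149, -0.3882, 0.3854]
eef_rot: [180.0, 0.0, -161.5]
contact_force: [0.9, 0.5, -0.2]
gripper_width: 0.0878
gripper_force: 0.0
```

>>> {"api": "jog_arm", "payload": {
  "deltas": [
    [[1,2,5,0,0],[1,2,5,0,0],[1,2,5,0,0],[1,2,5,0,0],[1,2,5,-2,0],[1,2,5,-2,0],[1,1.6,5.5,-3,-0.044],[1,0,0,0,0]]
  ]
}}

```text
time_s: 2.15
tcp_pos: [0.4497, -0.0339, 0.3141]
eef_rot: [180.0, -0.2, -163.8]
contact_force: [-0.3, -0.2, 0.3]
gripper_width: 0.0874
gripper_force: 0.0
```

```bash
python3 - <<'E'
from h import *
s=r.get_state();print(s['time_s'],s['tcp_pos'],s['eef_rot'],s['gripper_width'],s['contact_force'])
i=r.camera_info('wrist');im=r.capture('wrist');cv2.imwrite('pics/w1.png',im)
np.save('w1.npy',np.array(i['view']))
for p,st in blobs(im,(75,60,30),(100,255,255),(0,0,640,400),30):print(p,st)
for z in(.131,.153):print(proj('wrist',[.4505,-.035,z],i))
E
```

```text
2.15 [ 0.44967287 -0.03394269  0.31408188] [ 179.95614051   -0.24003891 -163.75697502] 0.08740659928431396 [-0.26047202 -0.22699295  0.30788641]
[295.81481481 181.9047619 ] [293 167   7  30 189]
[329.65027322 181.8579235 ] [326 168   8  29 183]
[312.50620675 180.04098344]
[312.39928026 186.26244432]
```

View pics/w1.png

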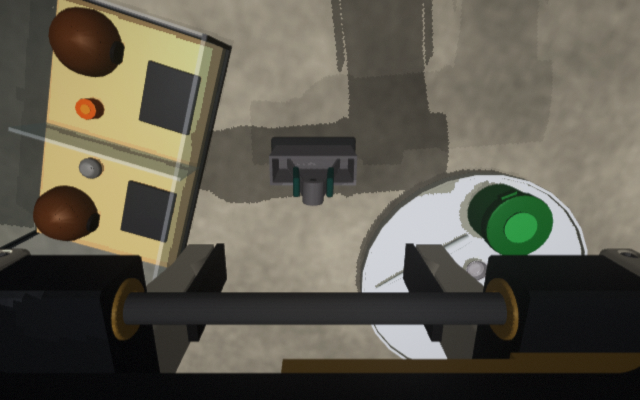

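The grips at (296,182) and (330,182) are centred and level, within 2 px of the prediction. I'll descend and partly squeeze.

>>> {"api": "jog_arm", "payload": {
  "deltas": [
    [[1,0.1,-0.1,-5,0],[1,0,0,-5,0],[1,0,0,-4,0],[1,0,0,-3,0],[1,0,0,-1.1,0],[1,0,0,0,0]]
  ]
}}

```text
time_s: 2.95
tcp_pos: [0.4514, -0.0383, 0.1359]
eef_rot: [-180.0, -0.0, -164.0]
contact_force: [0.5, -0.2, 0.2]
gripper_width: 0.0876
gripper_force: 0.0
```

>>> {"api": "jog_arm", "payload": {
  "deltas": [
    [[0.2,0,0,0,0],[-0.1,0,0,0,0],[-0.22,0,0,0,0],[-0.22,0,0,0,0],[-0.22,0,0,0,0],[-0.22,0,0,0,0]]
  ]
}}

```text
time_s: 3.7
tcp_pos: [0.4513, -0.0378, 0.1356]
eef_rot: [-180.0, 0.0, -164.0]
contact_force: [-0.2, -1.2, 1.2]
gripper_width: 0.0356
gripper_force: 4.9
```

>>> {"api": "jog_arm", "payload": {
  "deltas": [
    [[-0.25,0,0,0,0],[-0.25,0,0,2,0],[-0.25,0,0,4,0],[-0.25,0,0,4,0],[-0.25,0,0,2,0],[-0.25,0,0,0,0]]
  ]
}}

```text
time_s: 4.45
tcp_pos: [0.4518, -0.0375, 0.2568]
eef_rot: [180.0, 0.2, -164.0]
contact_force: [0.5, -0.1, -0.9]
gripper_width: 0.0331
gripper_force: 9.7
```

```bash
python3 - <<'E'
from h import *
s=r.get_state();print(s['time_s'],s['tcp_pos'],s['eef_rot'],s['gripper_width'],s['gripper_force'])
a=r.capture('scene')[60:260,180:340];b=r.capture('wrist')
cv2.imwrite('pics/c2.png',np.hstack([cv2.resize(a,(320,400)),b[:, 150:480]]))
p=s['tcp_pos'];print(proj('scene',p),proj('scene',p-[0,0,.12]),proj('wrist',p-[0,0,.12]))
E
```

```text
4.45 [ 0.45179109 -0.0375022   0.25675735] [ 1.79983796e+02  1.67283552e-01 -1.63968345e+02] 0.03305656260746985 9.67002958059311
[273.9327723  134.57055031] [275.83419252 180.34090355] [313.67213381 201.61009945]
```

View pics/c2.png

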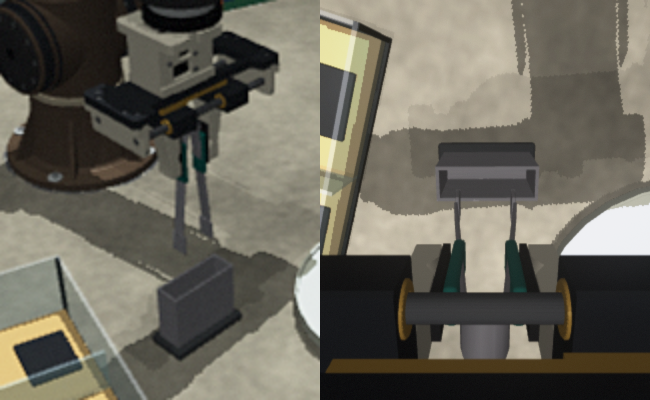

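The tongs are held upright and clear of the stand. In this crop the tips are near (459,195) and (513,195). Next I'll hover over the chunk and check the tip position against the white dish.

>>> {"api": "jog_arm", "payload": {
  "deltas": [
    [[-0.25,1.4,3,0,0],[-0.25,2.2,4.7,0,0],[-0.25,2.2,4.7,0,0],[-0.25,2.2,4.7,0,0],[-0.25,2.2,4.7,0,0],[-0.25,2.2,4.7,0,0],[-0.25,2.2,4.5,0,0],[-0.25,0,0,0,0]]
  ]
}}

```text
time_s: 5.55
tcp_pos: [0.5974, 0.2748, 0.2518]
eef_rot: [-179.9, -0.2, -163.9]
contact_force: [-0.6, -0.9, -1.1]
gripper_width: 0.0331
gripper_force: 9.7
```

>>> {"api": "jog_arm", "payload": {
  "deltas": [
    [[-0.25,0,0,-2,0],[-0.25,0,0,-2,0],[-0.25,0,0,0,0],[-0.25,0,0,0,0]]
  ]
}}

```text
time_s: 6.05
tcp_pos: [0.5973, 0.2719, 0.2158]
eef_rot: [-180.0, -0.0, -164.0]
contact_force: [0.4, 0.7, -0.8]
gripper_width: 0.0328
gripper_force: 9.7
```

```bash
python3 - <<'E'
from h import *
s=r.get_state();print(s['time_s'],s['tcp_pos'],s['eef_rot'],s['gripper_width'],s['gripper_force'])
i=r.camera_info('wrist');b=r.capture('wrist');a=r.capture('scene');cv2.imwrite('pics/w3.png',b);cv2.imwrite('pics/s3.png',a)
p=np.array(s['tcp_pos']);y=np.radians(s['eef_rot'][2]-90);d=np.array([np.cos(y),np.sin(y),0])
print('ch wrist',blobs(b,(5,130,100),(22,255,255),(200,60,450,260),30))
for z in(.1206,):
  for k in(-.0195,0,.0195):print(proj('wrist',p-[0,0,z]+k*d,i),proj('scene',p-[0,0,z]+k*d))
print('chunk top pred',proj('wrist',[.598,.273,.057],i),proj('wrist',[.598,.273,.031],i))
u,v=proj('scene',p-[0,0,.10]);u,v=int(u),int(v)
o=np.hstack([cv2.resize(b[120:270,230:390],None,fx=2.5,fy=2.5,interpolation=cv2.INTER_CUBIC),cv2.resize(a[v-45:v+45,u-45:u+45],(375,375),interpolation=cv2.INTER_CUBIC)])
print(o.shape,u,v);cv2.imwrite('pics/c3.png',o)
E
```

```text
6.05 [0.59731232 0.27191133 0.21579577] [-1.79979225e+02 -4.30528492e-03 -1.63974628e+02] 0.03283910330981591 9.661945402622223
ch wrist [(array([316.6073132 , 188.26073132]), array([103, 115,  29,  28, 629], dtype=int32))]
[288.43826385 198.97597367] [416.89577702 192.08334651]
[313.9753841  198.98868816] [421.54681595 188.39022896]
[339.51260915 199.00140269] [426.10552253 184.77042711]
chunk top pred [315.02753445 186.75976612] [314.98957414 179.29408903]
(375, 775, 3) 423 181
```

View pics/c3.png

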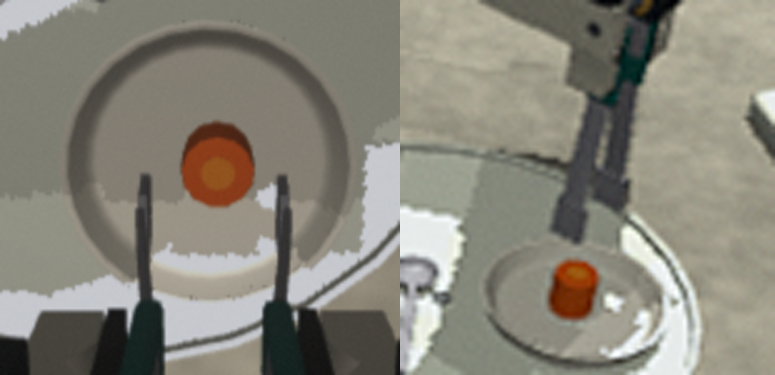

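The tips straddle the chunk, at about (288,190) and (343,190) in the wrist image. The chunk's top is at (317,189), so the offset is about 1.5 mm in +y. I'll descend and squeeze.

>>> {"api": "jog_arm", "payload": {
  "deltas": [
    [[-0.25,0,0.15,-2,0],[-0.25,0,0,-2,0],[-0.25,0,0,-1.2,0],[-0.25,0,0,-0.6,0],[-0.25,0,0,0,0],[-0.25,0,0,0,0]]
  ]
}}

```text
time_s: 6.9
tcp_pos: [0.5976, 0.274, 0.1584]
eef_rot: [180.0, 0.1, -164.0]
contact_force: [-0.2, -0.2, 0.6]
gripper_width: 0.0329
gripper_force: 9.7
```

```bash
python3 - <<'E'
from h import *
s=r.get_state();print(s['time_s'],s['tcp_pos'],s['gripper_width'],s['gripper_force'],s['contact_force'])
b=r.capture('wrist');a=r.capture('scene')
o=np.hstack([cv2.resize(b[120:270,230:390],None,fx=2.5,fy=2.5,interpolation=cv2.INTER_CUBIC),cv2.resize(a[155:245,378:468],(375,375),interpolation=cv2.INTER_CUBIC)])
cv2.imwrite('pics/c4.png',o)
E
```

```text
6.9 [0.59757852 0.27399119 0.15835555] 0.03293630429643745 9.663008451461792 [-0.23035752 -0.24099051  0.63943495]
```

View pics/c4.png

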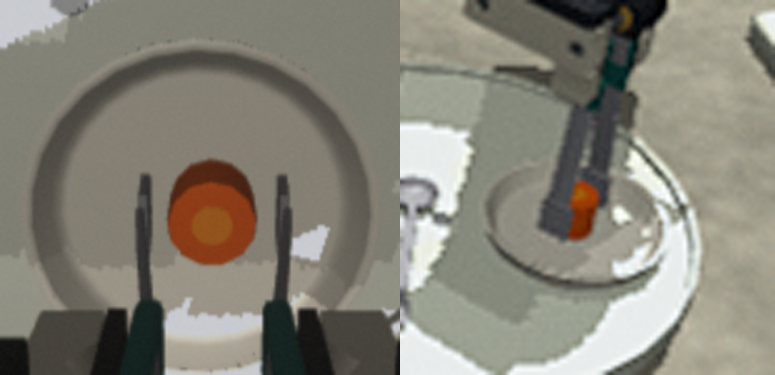

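The chunk is centred between the jaws, at crop column 212 against a jaw midpoint of 213. I'll close and lift.

>>> {"api": "jog_arm", "payload": {
  "deltas": [
    [[-0.3,0,0,0,0],[-0.36,0,0,0,0],[-0.42,0,0,0,0],[-0.5,0,0,0,0],[-0.5,0,0,0,0],[-0.5,0,0,0,0],[-0.5,0,0,0,0]]
  ],
  "force": 25
}}

```text
time_s: 7.88
tcp_pos: [0.5972, 0.2738, 0.1576]
eef_rot: [180.0, 0.0, -164.0]
contact_force: [0.6, 0.2, 0.6]
gripper_width: 0.0311
gripper_force: 25.0
```

>>> {"api": "jog_arm", "payload": {
  "deltas": [
    [[-0.5,0,0,0.5,0],[-0.5,0,0,1,0],[-0.5,0,0,2,0],[-0.5,0,0,3,0],[-0.5,0,0,3,0],[-0.5,0,0,1,0],[-0.5,0,0,0,0]]
  ]
}}

```text
time_s: 8.75
tcp_pos: [0.5972, 0.2739, 0.2629]
eef_rot: [180.0, 0.0, -164.0]
contact_force: [-0.7, 0.6, -1.3]
gripper_width: 0.0312
gripper_force: 25.0
```

```bash
python3 - <<'E'
from h import *
s=r.get_state();print(s['time_s'],s['tcp_pos'],s['gripper_width'],s['gripper_force'],s['contact_force'])
i=r.camera_info('wrist');b=r.capture('wrist');a=r.capture('scene')
p=np.array(s['tcp_pos']);print(proj('wrist',p-[0,0,.107],i),proj('scene',p-[0,0,.107]))
print(blobs(b,(5,130,100),(22,255,255),(200,60,450,290),30),blobs(a,(5,130,100),(22,255,255),(380,120,470,225),10))
o=np.hstack([cv2.resize(b[120:270,230:390],None,fx=2.5,fy=2.5,interpolation=cv2.INTER_CUBIC),cv2.resize(a[125:235,368:478],(375,375),interpolation=cv2.INTER_CUBIC)])
cv2.imwrite('pics/c5.png',o)
E
```

```text
8.75 [0.59718044 0.27389592 0.26293356] 0.031151567034303135 24.99965339899063 [-0.67651871  0.56423171 -1.34863175]
[313.82169353 204.47792773] [426.72031469 167.27319372]
[(array([314.97      , 209.33555556]), array([ 98, 133,  35,  33, 900], dtype=int32))] [(array([429.23809524, 170.        ]), array([47, 43,  6, 16, 63], dtype=int32))]
```

View pics/c5.png

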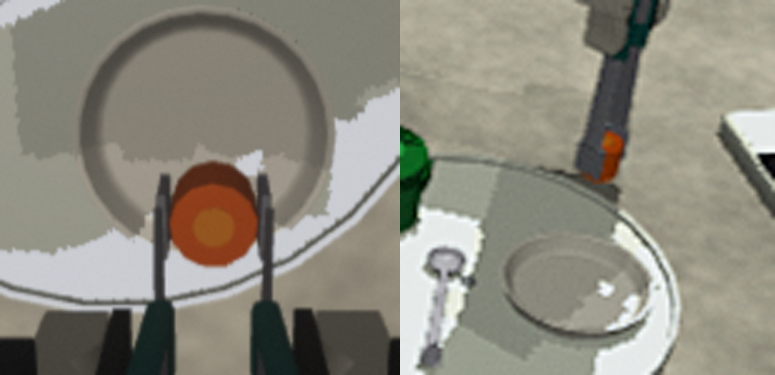

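The chunk is gripped between the jaws and lifted clear; the dish is empty. I'll carry it over the far bay.

>>> {"api": "jog_arm", "payload": {
  "deltas": [
    [[-0.5,-0.1,-2,0,0],[-0.5,-0.3,-4,0,0],[-0.5,-0.3,-5,0,0],[-0.5,-0.3,-5,0,0],[-0.5,-0.3,-5,0,0],[-0.5,-0.3,-5,0,0],[-0.5,-0.3,-5,0,0],[-0.5,-0.3,-5,0,0]]
  ]
}}

```text
time_s: 9.85
tcp_pos: [0.574, -0.0885, 0.2618]
eef_rot: [180.0, -0.1, -164.0]
contact_force: [1.3, -0.3, -0.3]
gripper_width: 0.0313
gripper_force: 25.0
```

>>> {"api": "jog_arm", "payload": {
  "deltas": [
    [[-0.5,-0.2,-5,0,0],[-0.5,-0.2,-4,0,0],[-0.5,0,-3,0,0],[-0.5,0,-1.3,0,0],[-0.5,0,0,0,0],[-0.5,0,0,0,0]]
  ]
}}

```text
time_s: 10.6
tcp_pos: [0.571, -0.2188, 0.2623]
eef_rot: [180.0, -0.0, -164.0]
contact_force: [0.2, -0.8, -1.4]
gripper_width: 0.0317
gripper_force: 25.0
```

```bash
python3 - <<'E'
from h import *
s=r.get_state();print(s['time_s'],s['tcp_pos'],s['eef_rot'],s['gripper_width'],s['gripper_force'],s['contact_force'])
i=r.camera_info('wrist');b=r.capture('wrist');a=r.capture('scene');t=r.capture('top')
print(blobs(b,(5,130,100),(22,255,255),(230,120,390,270),100))
p=np.array(s['tcp_pos']);print('slate pred',proj('wrist',[.573,-.2185,.026],i),'chunk',proj('wrist',p+[.002,.001,-.114],i))
o=np.hstack([b[:,150:480],cv2.resize(a[130:350,80:300],(400,400),interpolation=cv2.INTER_CUBIC)])
cv2.imwrite('pics/c6.png',o);cv2.imwrite('pics/t6.png',t)
E
```

```text
10.6 [ 0.57097917 -0.21875127  0.26227916] [ 1.79979898e+02 -2.11732948e-02 -1.63954514e+02] 0.03171807911947 24.99969631433487 [ 0.20378017 -0.78477201 -1.44222174]
[(array([314.59062776, 207.5198939 ]), array([  68,   66,   35,   42, 1131], dtype=int32))]
slate pred [313.64869618 168.33723148] chunk [314.36201043 204.43478622]
```

View pics/c6.png

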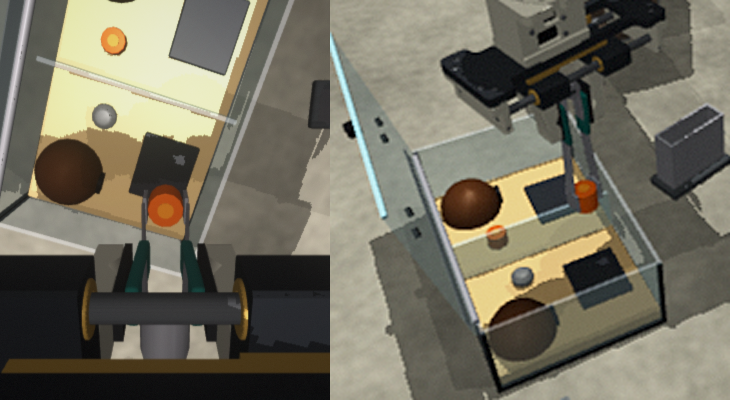

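The chunk hangs over the far bay, with its slate at about crop (166,168), within 2 mm of the plan. The pebble is in this bay and the leftover in the other. I'll lower it below the rim.

>>> {"api": "jog_arm", "payload": {
  "deltas": [
    [[-0.5,0,0,-1.5,0],[-0.5,0,0,-2,0],[-0.5,0,0,-2,0],[-0.5,0,0,-1.5,0],[-0.5,0,0,-0.9,0],[-0.5,0,0,0,0],[-0.5,0,0,0,0],[-0.5,0,0,0,0]]
  ]
}}

```text
time_s: 11.75
tcp_pos: [0.5716, -0.2193, 0.1843]
eef_rot: [-180.0, 0.1, -164.0]
contact_force: [0.3, 0.6, -0.9]
gripper_width: 0.0314
gripper_force: 25.0
```

```bash
python3 - <<'E'
from h import *
s=r.get_state();print(s['time_s'],s['tcp_pos'],s['eef_rot'],s['gripper_width'],s['gripper_force'],s['contact_force'])
b=r.capture('wrist');a=r.capture('scene')
c=blobs(a,(3,130,100),(22,255,255),(190,200,260,270),5);print(c)
p=np.array(s['tcp_pos']);print(proj('scene',p+[.002,.001,-.114]),blobs(b,(5,130,100),(22,255,255),(230,120,390,270),100))
o=np.hstack([b[:,150:480],cv2.resize(a[130:350,80:300],(400,400),interpolation=cv2.INTER_CUBIC)])
cv2.imwrite('pics/c7.png',o)
E
```

```text
11.75 [ 0.57162166 -0.21931166  0.18433173] [-1.79969501e+02  7.19172392e-02 -1.63967150e+02] 0.031425205532322975 24.99965876340866 [ 0.27195092  0.58392535 -0.86302369]
[(array([198.14285714, 217.85714286]), array([ 6, 17,  5,  3,  7], dtype=int32)), (array([224.11864407, 263.22033898]), array([ 29,  57,  11,  13, 118], dtype=int32))]
[223.94460891 265.6640457 ] [(array([314.69371728, 206.52268761]), array([  68,   65,   35,   42, 1146], dtype=int32))]
```

View pics/c7.png

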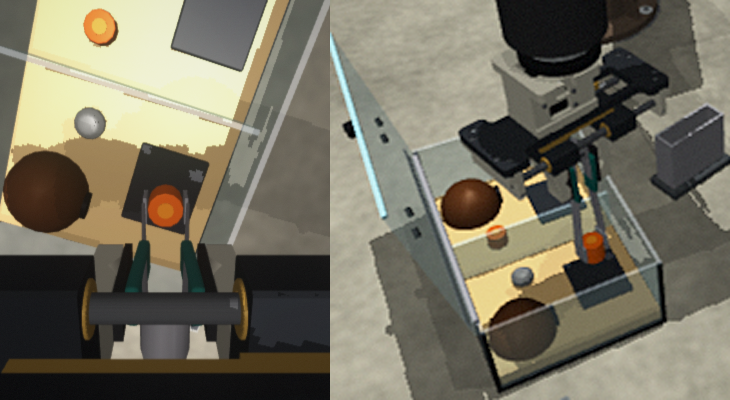

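The chunk is held still over the middle of the far slate, below the rim and clear of the walls; the flap, pebble and leftover haven't moved. I'm handing it in.

```bash
python3 -c "
from plant import r
print(r.close_job())"
```

```text
the job is handed in; nothing more can be done
None
```

I handed the job in after about 12 s of the 45 s allowed: the tongs are still in the gripper, holding the fresh carrot chunk about 3 cm above the middle of the far bay's slate (the bay without carrot), below the rim and clear of the tank.

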